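Shim the rocking vacuum pump

ROBOT

A 6-joint arm with a two-finger parallel gripper is mounted at the origin on the work surface. World frame = base frame: x ahead of the robot, y to its left, z up, the work surface at z = 0. Lengths are in m, angles in rad, forces in N, time in s.
With the tool pointing down it reaches from about 0.275 to 0.75 m from the base axis. Payload 10.2 kg.
Tool frame: the origin (TCP) lies between the finger pads; the fingertips stand 14 mm ahead of it and the grasp point (between the pads) lies 5 mm behind it; z points along the fingers, y is the direction in which the jaws open and shut (so a half turn about z gives the same grasp; the last joint's range is limited). The gripper opens to 85 mm and grips with 20 to 120 N. Pads are 22 mm wide; open, the fingers measure 114 mm over their backs; the gripper's body (76 mm by 85 mm) begins 54 mm behind the grasp point. The pads swing forward as they close: fully open they stand 13 mm farther back than shut.
Start: joints at [1.035, 0.313, 1.498, -0, 1.331, -0.223], TCP at [0.162, 0.5, 0.245] pointing down, gripper open.
Joint ranges: [-2.94, 2.94], [-0.97, 2.17], [0.19, 2.56], [-1.23, 4.37], [0.02, 3.11], [-2.88, 2.88]. Speed limits (rad/s): [2.39, 2.39, 3.01, 3.14, 3.14, 3.14].

INTERFACE

Orientations are given as a unit quaternion [w, x, y, z].
In Python, from rig import env gives the robot as it stands.
- The arm moves only by the shell command python3 -m inch 'ROWS' [OPENING] [FORCE]. ROWS is JSON, a list of rows, each a list of 4 numbers: the shift along the tool's x, y, z in cm, then the turn about the tool's z in degrees. A call has 1 to 5 rows; each row shifts and turns the commanded pose from where the row before left it, along the tool's axes as they then stand; what a row does not reach is not made up. A row lasts 1/10 s, in which the tool goes at most 50 mm and 8.59 degrees, less where a joint would pass 70% of its speed; a pose out of reach is approached as far as the arm can. A call with a gripper value outside its range is refused whole. OPENING is the closure, from -1 (fully open) to 1 (shut), set as the call begins (- or left out, the last holds). The fingers move at their own pace and stop on an object; FORCE is the grip in N (left out, the last holds). Time passes only in rows, so rows that do not move let the fingers close. It gives the time, the measured TCP pose, the force and the opening at its end, in the units of the state.
- env.state(): the state, without advancing time (a new reading comes with each control period).
- env.get_image(name): name is "scene" or "side" or "wrist"; returns the picture (420x560x3 uint8, red, green, blue); there is no depth.
- env.camera_params(name): a dict with "K" (3x3 intrinsics, pixels), "eye" and "rotation" of the camera in the world. Camera axes: x right, y up, looking along -z (the intrinsics and any distortion apply to the point x, -y, -z); pixel columns grow to the right and rows downward; lengths in m; the calibration is good to about 2 mm. A picture is of the moment at which its call begins: read the wrist's pose just before it. camera_params takes no time and is no camera call; for the wrist camera it gives the pose at the moment of the call.
- env.close_job(): hands the job in, once; it reports no verdict.
The state is a dict: "time_s": time; "joint_positions": joint angles; "joint_vel": joint speeds; "tau": joint torques, N m; "ee_pos": TCP position; "ee_rot": TCP orientation; "wrist_force": force on the tool from outside, world axes, zero at the start; "moment": the same for the moment, N m; "gripper_width": finger opening in m.
Only numpy, scipy, OpenCV 4.12 (cv2) and the standard library are available. Lean on these libraries where they do the work, as an engineer would, in place of code of your own. Each camera call takes 0.05 s, during which the arm holds its last target.

TASK

The vacuum pump rocks because the worn foot at its near right corner does not reach the bench. Using the fingertips only, push the orange shim, thin end first, under that foot just until the pump no longer rocks, without jacking the pump up, shoving it out of place, picking anything up or disturbing the other things. Test it by pressing down firmly (about a kilo) on that corner of the base plate, push the shim further if it still gives, and finish with the fingertip still pressing there, the corner held up by the shim and the pump level.

Things in the scene. Friction and masses are not known exactly. Their poses are not given: they have to be found in the camera images.
- pump: loose 6 kg vacuum pump: black motor, silver castings, two gauges, on a grey base plate 280 (x) x 230 (y) mm on 4 domed rubber feet 20 mm across, centres at x +-120, y +-95. Plate underside 24 mm, top 36 mm above the bench. Motor only over x -58..75, y -49..70, 205 mm high (gauges 275): plate margins clear from above. Origin at bench level under plate centre; -x towards the robot, -y to its right
- corner (a point): screw head on the plate's top (36 mm above the bench when level), straight above the worn foot (-120, -95 of the pump): press here. 20 mm from both plate edges. The worn foot stops 5 to 9.5 mm short of the bench (varies); the pump rests level on the other three, and 3 to 5 N down here rocks it till that foot lands. Axes as the pump's
- shim: orange plastic wedge flat on the bench right of the pump, thin end roughly towards the worn foot. 100 long (x) x 45 wide (y) mm; top slopes from 2 mm at the thin end (x = +50) to 14 mm at the butt (x = -50), a flat upright face by two dark bands. Origin: middle of underside. 60 g: slides with under 1 N till it meets the foot, then the push rises fast. Fits under the plate; stays in when pressed
- tape: bystander: red roll of tape lying flat, 84 mm across, 24 mm high; origin at the middle of its underside
- coupling: bystander: steel hose coupling standing upright, 34 mm across, 66 mm high; origin at the middle of its underside
- spanner: bystander: steel spanner lying flat on the bench, its length along x
Mind the look-alikes: they are no part of the job. What is meant by the shim is not purple, and is the smaller of those in its own colour.

How it is judged:
On the way:
1. the shim lies under the worn foot, thin end first (x of corner in the frame of shim between -0.045 and 0.044 m and y of corner in the frame of shim between -0.02 and 0.02 m), for 0.2 s.
At the end, for the whole second after the job is handed in: shim under the worn foot (foot within 20 mm of its middle line), untouched, flat and bearing it (over 1 N); fingers press the plate with over 6 N within 45 mm of the corner point; pump level within 0.01 rad (about 1.5 mm at the corner); all at rest (all of step 1 and contact force between the fingers and pump above 6 N and horizontal distance between the grasp point and corner below 0.045 m and contact force between shim and pump above 1 N and contact force between the fingers and shim below 0.5 N and angle between pump's own z axis and vertical below 0.01 rad and angle between shim's own z axis and vertical below 0.04 rad and linear speed of each of pump, shim below 0.01 m/s); the arm keeps its last pose, push and grip.
It fails at once if the shim is lifted off the bench or tipped (height (world z) of shim above 0.008 m or angle between shim's own z axis and vertical above 0.2 rad).
It fails at once if the pump is shoved more than 20 mm, lifted or tipped (distance of pump from where it was at the start of the episode above 0.02 m or angle between pump's own z axis and vertical above 0.12 rad).
It fails at once if the tape, coupling or spanner is moved more than 15 mm (distance of any of tape, coupling, spanner from where it was at the start of the episode above 0.015 m).
It also fails if it takes over 64 s, if anything falls off the work surface, if the arm or the gripper's body presses on something with over 40 N, if the wrist force passes 120 N, or if a joint passes its speed limit or range.

## Working session

There is one attempt and no reset: what is moved stays moved. The work goes in short steps, Python scripts to look and compute and a shell command to move; the robot and the scene stay as the last step left them, time stands still between calls to the robot, and variables do not carry over. Pictures are saved under pics/ and viewed, and the job is handed in when it is done.

```bash
ls; mkdir -p pics
python3 - <<'E'
from rig import env
import cv2
s=env.state()
print({k:s[k] for k in s})
for n in ["scene","side","wrist"]:
    p=env.camera_params(n);print(n,p)
    cv2.imwrite(f"pics/{n}0.png",env.get_image(n)[:,:,::-1])
E
```

```text
pics
{'time_s': 0.0, 'joint_positions': array([ 1.03460421e+00,  3.13438386e-01,  1.49839653e+00, -5.64631017e-06,
        1.33096533e+00, -2.23419100e-01]), 'joint_vel': array([ 3.16825360e-04, -2.90717622e-04,  3.07625894e-04, -7.86730606e-04,
        2.65296209e-05, -1.16609287e-03]), 'tau': array([ 6.00268577e-04, -4.12267256e+01, -2.59755135e+01, -8.95814878e-05,
        4.06159743e-03,  5.21870760e-06]), 'ee_pos': array([0.16145026, 0.49933042, 0.24475626]), 'ee_rot': array([-2.21305560e-04,  1.55749144e-01,  9.87796457e-01, -5.61786108e-04]), 'wrist_force': array([ 1.17572234, -0.41535601, -0.07247901]), 'moment': array([ 0.00097499, -0.07846135,  0.00165852]), 'gripper_width': 0.08515504456426078}
scene {'K': array([[398.20503262,   0.        , 276.36428599],
       [  0.        , 398.20503262, 210.45984546],
       [  0.        ,   0.        ,   1.        ]]), 'eye': array([ 0.88134651, -0.55884433,  0.8599774 ]), 'rotation': array([0.91484539, 0.3136807 , 0.08421598, 0.2399375 ])}
side {'K': array([[389.84703101,   0.        , 285.15933883],
       [  0.        , 389.84703101, 215.05415893],
       [  0.        ,   0.        ,   1.        ]]), 'eye': array([ 0.20031675, -0.63621131,  0.65888126]), 'rotation': array([ 0.87580906,  0.39712916, -0.10881955, -0.25180395])}
wrist {'K': array([[368.29426827,   0.        , 276.3580184 ],
       [  0.        , 368.29426827, 202.65212987],
       [  0.        ,   0.        ,   1.        ]]), 'eye': array([0.09654559, 0.51937748, 0.37442989]), 'rotation': array([ 0.8010474 , -0.11044355, -0.07953683,  0.58292296])}
```

View pics/scene0.png

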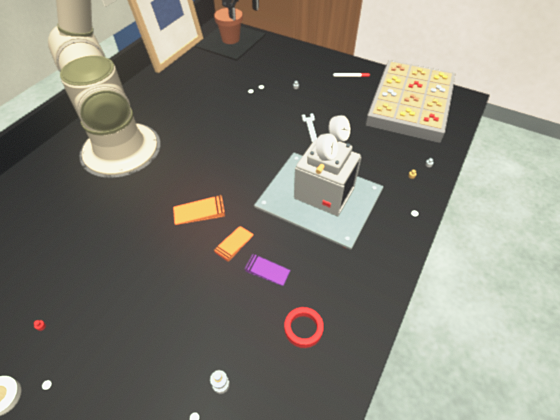

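View pics/side0.png

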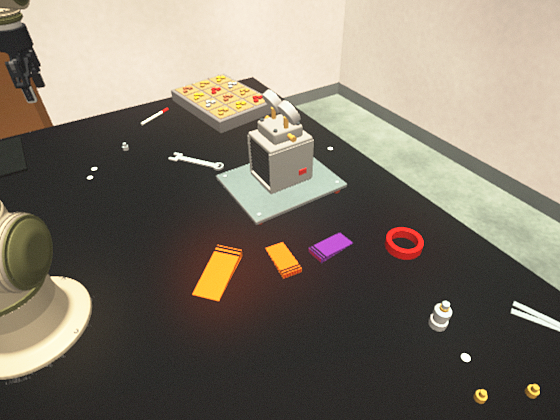

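View pics/wrist0.png

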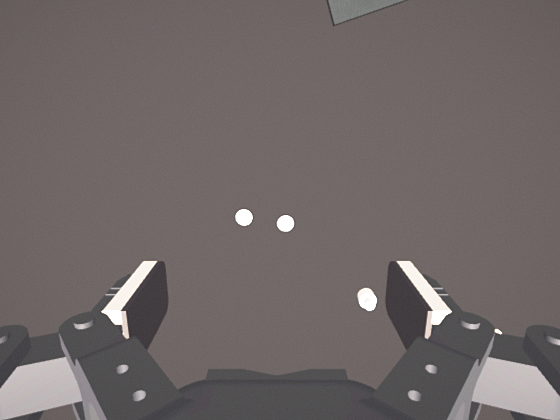

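Candidates for the shim: the larger orange wedge at scene (200,210), the smaller orange wedge at (235,243), and the purple wedge at (268,268). By the description it's the smaller orange one, side view (283,259). I'll check it in a crop and measure it.

```bash
cat > h.py <<'E'
from rig import env
import cv2, numpy as np
from scipy.spatial.transform import Rotation as R
def rot(q): return R.from_quat([q[1],q[2],q[3],q[0]]).as_matrix()
def ray(p,uv):
    K=p["K"]; d=np.array([(uv[0]-K[0,2])/K[0,0],-(uv[1]-K[1,2])/K[1,1],-1.]); return np.array(p["eye"]),rot(p["rotation"])@d
def onz(p,uv,z):
    e,d=ray(p,uv); return e+d*(z-e[2])/d[2]
def proj(p,X):
    c=rot(p["rotation"]).T@(np.array(X)-p["eye"]); K=p["K"]; return np.array([K[0,2]+K[0,0]*c[0]/-c[2],K[1,2]-K[1,1]*c[1]/-c[2]])
def orange(im):
    h=cv2.cvtColor(im,cv2.COLOR_RGB2HSV); return cv2.inRange(h,(5,140,90),(22,255,255))
E
python3 - <<'E'
from h import *
for n in ["scene","side"]:
    im=cv2.imread(f"pics/{n}0.png")[:,:,::-1]; p=env.camera_params(n)
    c,_=cv2.findContours(orange(im),cv2.RETR_EXTERNAL,cv2.CHAIN_APPROX_NONE)
    for k in c:
        a=cv2.contourArea(k)
        if a>100:
            r=cv2.approxPolyDP(k,4,True)[:,0]; print(n,a,[(tuple(q),onz(p,q,0.005).round(3)[:2]) for q in r])
    m=cv2.inRange(cv2.cvtColor(im,cv2.COLOR_RGB2HSV),(75,15,90),(105,90,230))
    c,_=cv2.findContours(m,cv2.RETR_EXTERNAL,cv2.CHAIN_APPROX_NONE)
    for k in c:
        if 3000<cv2.contourArea(k) :
            r=cv2.approxPolyDP(cv2.convexHull(k),5,True)[:,0]; print(n,'grey',cv2.contourArea(k),[(tuple(q),onz(p,q,0.036).round(3)[:2]) for q in r])
im=cv2.imread("pics/scene0.png")[140:300,160:400]; a=cv2.resize(im,None,fx=3.3,fy=3.3,interpolation=cv2.INTER_CUBIC)
cv2.imwrite("pics/c1.png",a)
im=cv2.imread("pics/side0.png")[140:310,180:370]; a=cv2.resize(im,None,fx=3.4,fy=3.4,interpolation=cv2.INTER_CUBIC)
cv2.imwrite("pics/c2.png",a)
E
```

```text
scene 633.5 [((np.int32(252), np.int32(233)), array([ 0.533, -0.077])), ((np.int32(239), np.int32(226)), array([ 0.491, -0.074])), ((np.int32(214), np.int32(250)), array([ 0.476, -0.168])), ((np.int32(229), np.int32(260)), array([ 0.525, -0.174]))]
scene 965.0 [((np.int32(221), np.int32(196)), array([ 0.391, -0.012])), ((np.int32(174), np.int32(206)), array([ 0.298, -0.105])), ((np.int32(174), np.int32(223)), array([ 0.335, -0.151])), ((np.int32(223), np.int32(216)), array([ 0.435, -0.068]))]
scene grey 3727.0 [((np.int32(294), np.int32(153)), array([0.503, 0.211])), ((np.int32(381), np.int32(186)), array([0.772, 0.213])), ((np.int32(350), np.int32(246)), array([ 0.775, -0.009])), ((np.int32(256), np.int32(204)), array([ 0.505, -0.009]))]
side 1556.0 [((np.int32(217), np.int32(244)), array([ 0.398, -0.004])), ((np.int32(192), np.int32(295)), array([ 0.293, -0.111])), ((np.int32(219), np.int32(301)), array([ 0.334, -0.155])), ((np.int32(242), np.int32(251)), array([ 0.437, -0.055]))]
side 727.5 [((np.int32(265), np.int32(247)), array([ 0.488, -0.072])), ((np.int32(282), np.int32(278)), array([ 0.473, -0.172])), ((np.int32(301), np.int32(272)), array([ 0.517, -0.18 ])), ((np.int32(283), np.int32(242)), array([ 0.532, -0.081]))]
side 2043.5 [((np.int32(0), np.int32(52)), array([0.042, 1.786])), ((np.int32(0), np.int32(138)), array([-0.007,  0.834])), ((np.int32(51), np.int32(125)), array([0.149, 0.838])), ((np.int32(31), np.int32(78)), array([0.136, 1.339])), ((np.int32(38), np.int32(101)), array([0.134, 1.073])), ((np.int32(28), np.int32(104)), array([0.098, 1.066])), ((np.int32(4), np.int32(65)), array([0.047, 1.576])), ((np.int32(8), np.int32(55)), array([0.072, 1.715]))]
```

View pics/c1.png

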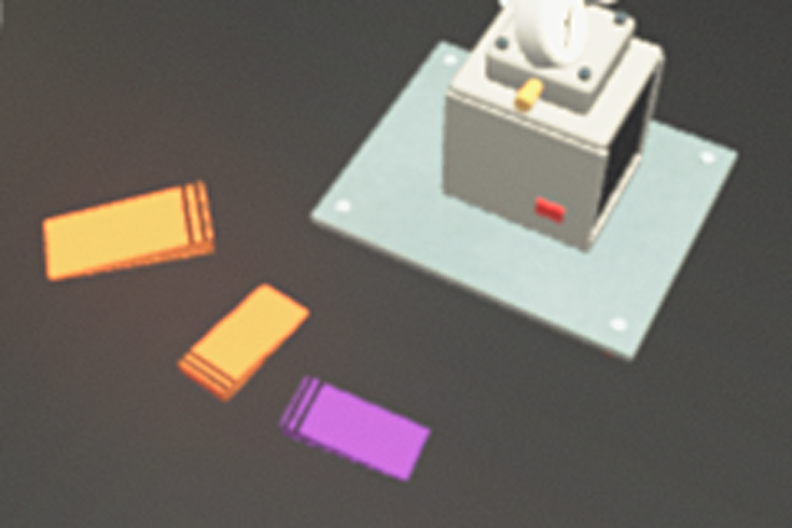

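View pics/c2.png

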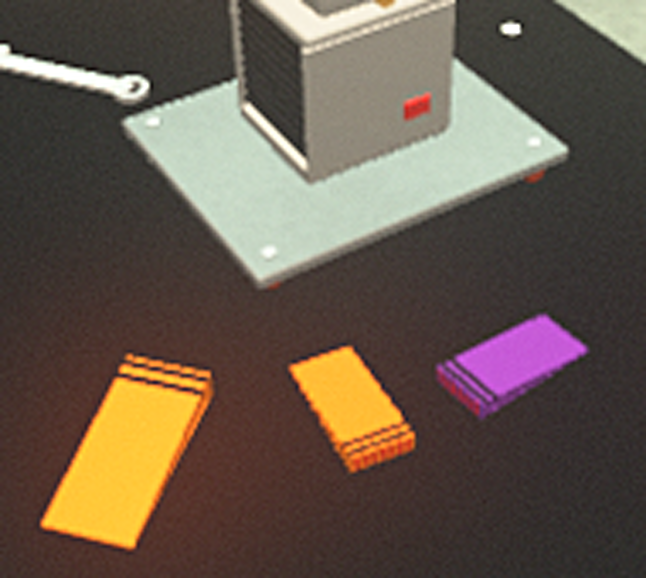

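The crop confirms it: the small orange wedge has its two dark bands (butt) on the far side from the pump and its thin end facing the worn-foot corner. Next I'll measure precisely.

```bash
cat > tri.py <<'E'
from h import *
def tri(obs):
    A=np.zeros((3,3));b=np.zeros(3)
    for p,uv in obs:
        e,d=ray(p,uv); d=d/np.linalg.norm(d); P=np.eye(3)-np.outer(d,d); A+=P;b+=P@e
    return np.linalg.solve(A,b)
E
python3 - <<'E'
from tri import *
P={n:env.camera_params(n) for n in["scene","side"]}
I={n:cv2.imread(f"pics/{n}0.png") for n in P}
def blob(n,u,v):
    g=cv2.cvtColor(I[n],cv2.COLOR_BGR2GRAY).astype(float)
    u0,v0=int(round(u)),int(round(v)); w=g[v0-4:v0+5,u0-4:u0+5]; w=np.clip(w-np.median(w)-8,0,None)
    yy,xx=np.mgrid[v0-4:v0+5,u0-4:u0+5]; return (w*xx).sum()/w.sum(),(w*yy).sum()/w.sum()
S={"scene":{"NR":(264,202.4),"NL":(296.5,158),"FL":(374.5,187.5),"FR":(347.3,238)},"side":{"NR":(258.8,213.8),"NL":(225,175.5),"FR":(337,181.5)}}
for k in["NR","NL","FR","FL"]:
    o=[(P[n],blob(n,*S[n][k])) for n in P if k in S[n]]
    print(k,[onz(p,uv,.037).round(4)[:2] for p,uv in o], tri(o).round(4) if len(o)>1 else'')
# shim: thin corners and butt-top corners from mask minAreaRect-ish
for n in P:
    m=orange(I[n][:,:,::-1]); c,_=cv2.findContours(m,cv2.RETR_EXTERNAL,cv2.CHAIN_APPROX_NONE)
    c=[k for k in c if cv2.contourArea(k)>300]; k=min(c,key=cv2.contourArea)
    print(n,[tuple(map(int,q)) for q in cv2.approxPolyDP(k,2,True)[:,0]])
    x,y,w,h=cv2.boundingRect(k); a=cv2.resize(I[n][y-8:y+h+8,x-8:x+w+8],None,fx=9,fy=9,interpolation=cv2.INTER_NEAREST); cv2.imwrite(f"pics/s_{n}.png",a); print(x-8,y-8)
E
```

```text
NR [array([0.5196, 0.006 ]), array([0.5166, 0.0062])] [0.518  0.0085 0.0341]
NL [array([0.5226, 0.1933]), array([0.5154, 0.1965])] [0.5185 0.2019 0.0305]
FR [array([0.7591, 0.0086]), array([0.7564, 0.0091])] [0.7585 0.011  0.0345]
FL [array([0.7572, 0.1992])] 
scene [(239, 226), (214, 250), (229, 260), (253, 235)]
206 218
side [(265, 247), (282, 278), (294, 275), (297, 270), (298, 273), (301, 272), (300, 265), (283, 242)]
257 234
```

View pics/s_scene.png

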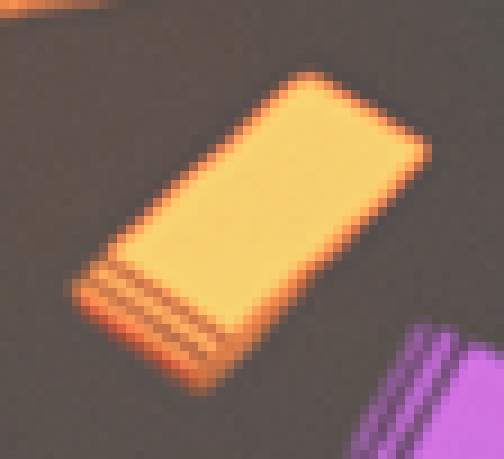

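View pics/s_side.png

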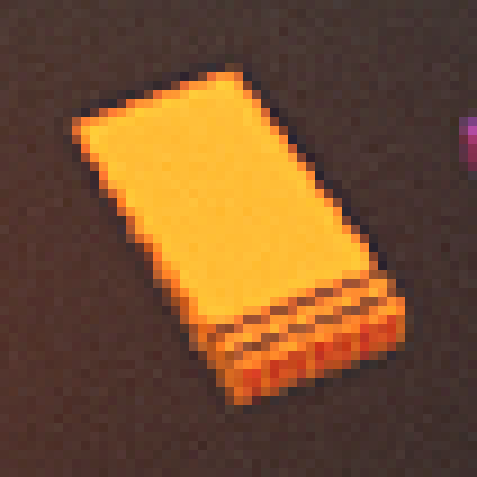

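Run:
```python
from tri import *
P={n:env.camera_params(n) for n in["scene","side"]}
D={"side":[(265.2,247.4),(282.8,241.6),(282.8,278.2),(301.3,272.2)],"scene":[(239.9,225.6),(253.1,234.4),(213.8,249.9),(227.7,261.1)]}
for n in D:
    z=[.002,.002,.0,.0]; Q=np.array([onz(P[n],q,h)[:2] for q,h in zip(D[n],z)])
    t=(Q[0]+Q[1])/2;b=(Q[2]+Q[3])/2; u=t-b
    print(n,Q.round(4).tolist(),'thin',t.round(4),'butt',b.round(4),np.linalg.norm(u),np.degrees(np.arctan2(u[1],u[0])))
```

```text
side [[0.4891, -0.0713], [0.5337, -0.077], [0.4766, -0.1699], [0.5196, -0.1773]] thin [ 0.5114 -0.0742] butt [ 0.4981 -0.1736] 0.10035002713401141 82.38940255041169
scene [[0.4908, -0.0704], [0.5361, -0.0773], [0.4731, -0.1659], [0.5223, -0.1759]] thin [ 0.5134 -0.0739] butt [ 0.4977 -0.1709] 0.09831768683174444 80.77529088390128
```

```bash
python3 -m inch '[[0,0,0,7.84],[0,0,0,7.84],[0,0,0,7.84],[0,0,0,7.84],[0,0,0,7.84]]' 0.76 40; python3 -m inch '[[0,0,0,7.84],[0,0,0,7.84],[0,0,0,7.84],[0,0,0,7.84],[0,0,0,7.84]]'; python3 -m inch '[[-4.2,2.55,0,0],[-4.2,2.55,0,0],[-4.2,2.55,0,0],[-4.2,2.55,0,0],[-4.2,2.55,0,0]]'
cat > pose.py <<'E'
from h import *
def st():
    s=env.state(); q=s["ee_rot"]; M=rot(q); 
    print("t",round(s["time_s"],2),"p",np.round(s["ee_pos"],4),"yaw",round(np.degrees(np.arctan2(M[1,0],M[0,0])),2),"tilt",np.degrees(np.arccos(-M[2,2])).round(2),"F",np.round(s["wrist_force"],2),"w",round(s["gripper_width"],4)); return s,M
def need(x,y,z=None):
    s,M=st(); d=np.array([x,y,s["ee_pos"][2] if z is None else z])-s["ee_pos"]; print("tool cm",(M.T@d*100).round(2))
E
python3 -c "
from pose import *
need(.493,-.218)"
```

```text
time_s: 0.65
ee_pos: [0.1615, 0.4994, 0.245]
ee_rot: [-0.0, 0.481, 0.877, -0.0]
wrist_force: [-0.5, 0.8, -0.2]
gripper_width: 0.012
time_s: 1.15
ee_pos: [0.1615, 0.4994, 0.2451]
ee_rot: [0.0, 0.747, 0.665, -0.0]
wrist_force: [-0.7, -1.0, -0.3]
gripper_width: 0.0099
time_s: 1.65
ee_pos: [0.2653, 0.275, 0.2452]
ee_rot: [0.0, 0.745, 0.667, 0.0]
wrist_force: [1.0, 0.5, 0.1]
gripper_width: 0.0104
t 1.65 p [0.2653 0.275  0.2452] yaw 83.72 tilt 0.01 F [0.98 0.54 0.15] w 0.0104
tool cm [-46.51  28.03   0.  ]
```

```bash
python3 -m inch '[[-4.2,2.54,0,0],[-4.2,2.54,0,0],[-4.2,2.54,0,0],[-4.2,2.54,0,0],[-4.2,2.54,0,0]]'; python3 -m inch '[[-4.2,2.54,0,0],[-4.2,2.54,0,0],[-4.2,2.54,0,0],[-4.2,2.54,0,0],[-4.2,2.54,0,0]]';python3 -m inch '[[-2.0,1.2,0,0],[0,0,0,0]]'
python3 -c "
from pose import *
need(.493,-.218,.1)
p=env.camera_params('wrist')
cv2.imwrite('pics/w1.png',env.get_image('wrist')[:,:,::-1])"
```

```text
time_s: 2.15
ee_pos: [0.3686, 0.052, 0.2454]
ee_rot: [0.0, 0.745, 0.667, 0.0]
wrist_force: [0.4, 1.2, 0.4]
gripper_width: 0.01
time_s: 2.65
ee_pos: [0.4717, -0.1707, 0.2451]
ee_rot: [-0.0, 0.745, 0.667, 0.0]
wrist_force: [-0.0, 0.2, 1.3]
gripper_width: 0.0102
time_s: 2.85
ee_pos: [0.4815, -0.1922, 0.2443]
ee_rot: [-0.0, 0.746, 0.666, -0.0]
wrist_force: [-0.2, 1.0, -0.1]
gripper_width: 0.0102
t 2.85 p [ 0.4815 -0.1922  0.2443] yaw 83.51 tilt 0.06 F [-0.22  0.99 -0.07] w 0.0102
tool cm [-2.43  1.45 14.43]
```

View pics/w1.png

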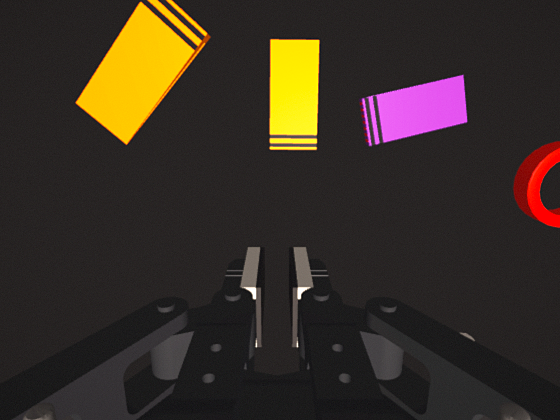

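The shim is ahead of the fingers: thin end at pixels (270–319, 40), butt at (270–317, 150). The fingers centre at u≈277. I'll measure it from this view.

Run:
```python
from pose import *
p=env.camera_params('wrist'); im=cv2.imread('pics/w1.png')[:,:,::-1]
h=cv2.cvtColor(im,cv2.COLOR_RGB2HSV); m=cv2.inRange(h,(8,120,100),(34,255,255)); m[:,:230]=0
m=cv2.morphologyEx(m,cv2.MORPH_CLOSE,np.ones((7,7)))
c,_=cv2.findContours(m,cv2.RETR_EXTERNAL,cv2.CHAIN_APPROX_NONE); k=max(c,key=cv2.contourArea)
r=cv2.approxPolyDP(k,4,True)[:,0]; print(r.tolist())
r=r.astype(float)
for q in r: print(q,onz(p,q,.002).round(4),onz(p,q,.014).round(4))
```

```text
[[270, 39], [269, 148], [316, 149], [319, 40]]
[270.  39.] [ 0.4885 -0.069   0.002 ] [ 0.4885 -0.0708  0.014 ]
[269. 148.] [ 0.4757 -0.1697  0.002 ] [ 0.4761 -0.1682  0.014 ]
[316. 149.] [ 0.5226 -0.176   0.002 ] [ 0.5216 -0.1743  0.014 ]
[319.  40.] [ 0.5338 -0.075   0.002 ] [ 0.5324 -0.0766  0.014 ]
```

```bash
python3 -m inch '[[-2.2,1.55,2.5,0],[0,0,4,0],[0,0,4,0],[0,0,4,0],[0,0,2,0]]'; python3 -m inch '[[0,0,1.5,0],[0,0,1.5,0],[0,0,1.5,0],[0,0,1.2,0],[0,0,0,0]]' ; python3 -c "
from pose import *
need(.4945,-.216,.019)
cv2.imwrite('pics/sd1.png',cv2.resize(env.get_image('side')[160:320,200:400,::-1],None,fx=3.5,fy=3.5))"
```

```text
time_s: 3.4
ee_pos: [0.4926, -0.2112, 0.0775]
ee_rot: [-0.002, 0.745, 0.667, -0.0]
wrist_force: [-0.3, -0.3, -0.1]
gripper_width: 0.0102
time_s: 3.9
ee_pos: [0.4934, -0.2122, 0.0223]
ee_rot: [-0.001, 0.745, 0.667, -0.0]
wrist_force: [0.4, 0.5, 1.3]
gripper_width: 0.0101
t 3.9 p [ 0.4934 -0.2122  0.0223] yaw 83.72 tilt 0.15 F [0.35 0.51 1.26] w 0.0101
tool cm [-0.37  0.15  0.33]
```

View pics/sd1.png

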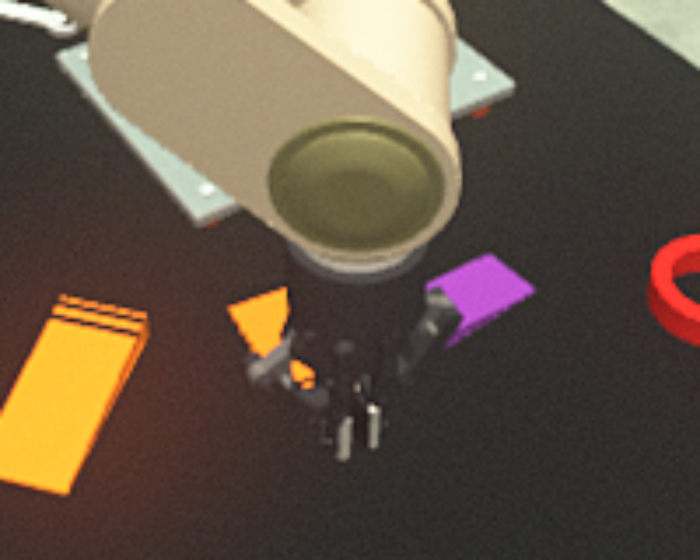

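```bash
python3 -m inch '[[0,0.15,0.25,0],[1,0,0,0],[0.8,0,0,0],[0.5,0,0,0],[0.5,0,0,0]]'; python3 -m inch '[[0.5,0,0,0],[0.5,0,0,0],[0.5,0,0,0],[0.5,0,0,0],[0.5,0,0,0]]'; python3 -m inch '[[0.5,0,0,0],[0.5,0,0,0],[0.5,0,0,0],[0.5,0,0,0],[0,0,0,0]]'; python3 -c "
from pose import *
st()
cv2.imwrite('pics/w2.png',env.get_image('wrist')[:,:,::-1])"
```

```text
time_s: 4.45
ee_pos: [0.4988, -0.1851, 0.021]
ee_rot: [0.0, 0.745, 0.667, 0.0]
wrist_force: [-0.7, 0.4, -0.9]
gripper_width: 0.0104
time_s: 4.95
ee_pos: [0.5015, -0.1606, 0.0208]
ee_rot: [0.0, 0.745, 0.667, -0.0]
wrist_force: [-0.9, -1.5, 1.5]
gripper_width: 0.0104
time_s: 5.45
ee_pos: [0.5036, -0.1403, 0.0207]
ee_rot: [-0.0, 0.745, 0.667, -0.0]
wrist_force: [0.1, -0.1, 0.7]
gripper_width: 0.01
t 5.45 p [ 0.5036 -0.1403  0.0207] yaw 83.71 tilt 0.03 F [ 0.13 -0.12  0.73] w 0.01
```

View pics/w2.png

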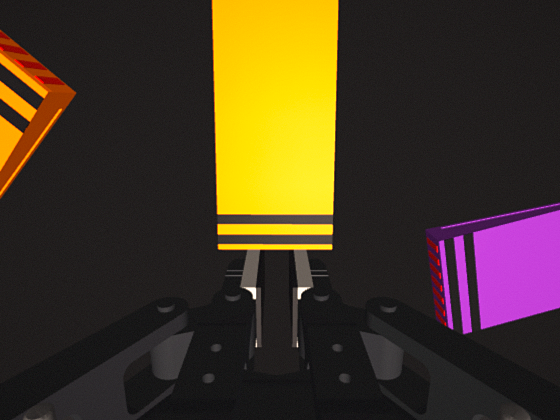

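Fingers meet the butt squarely and centred (275 against 277). I'll continue pushing.

```bash
python3 -m inch '[[0.5,0,0,0],[0.5,0,0,0],[0.5,0,0,0],[0.5,0,0,0],[0.5,0,0,0]]'; python3 -m inch '[[0.5,0,0,0],[0.5,0,0,0],[0.5,0,0,0],[0.5,0,0,0],[0.3,0,0,0]]';  python3 -m inch '[[0.2,0,0,0],[0.2,0,0,0],[0,0,0,0]]'; python3 -c "
from pose import *
st()
cv2.imwrite('pics/w3.png',env.get_image('wrist')[:,:,::-1])
cv2.imwrite('pics/sd3.png',cv2.resize(env.get_image('side')[160:320,200:400,::-1],None,fx=3.5,fy=3.5))
cv2.imwrite('pics/sc3.png',cv2.resize(env.get_image('scene')[140:300,160:400,::-1],None,fx=3.3,fy=3.3))"
```

```text
time_s: 6.0
ee_pos: [0.5064, -0.1157, 0.0208]
ee_rot: [-0.0, 0.745, 0.667, -0.0]
wrist_force: [-0.6, -0.2, -1.0]
gripper_width: 0.0103
time_s: 6.5
ee_pos: [0.509, -0.0928, 0.0208]
ee_rot: [-0.0, 0.745, 0.667, 0.0]
wrist_force: [-0.1, 0.5, -0.1]
gripper_width: 0.0105
time_s: 6.8
ee_pos: [0.5094, -0.0892, 0.0208]
ee_rot: [0.0, 0.745, 0.667, 0.0]
wrist_force: [0.3, 0.6, -0.1]
gripper_width: 0.0103
t 6.8 p [ 0.5094 -0.0892  0.0208] yaw 83.68 tilt 0.0 F [ 0.28  0.63 -0.09] w 0.0103
```

View pics/w3.png

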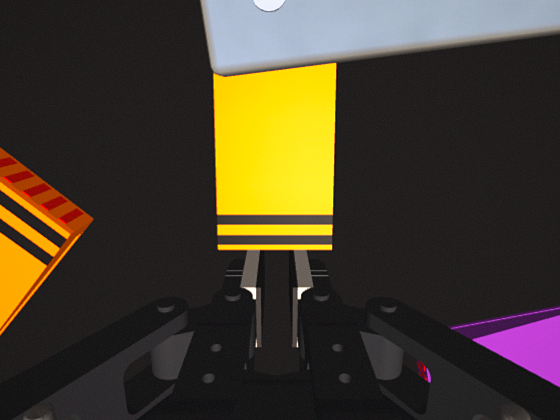

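View pics/sd3.png

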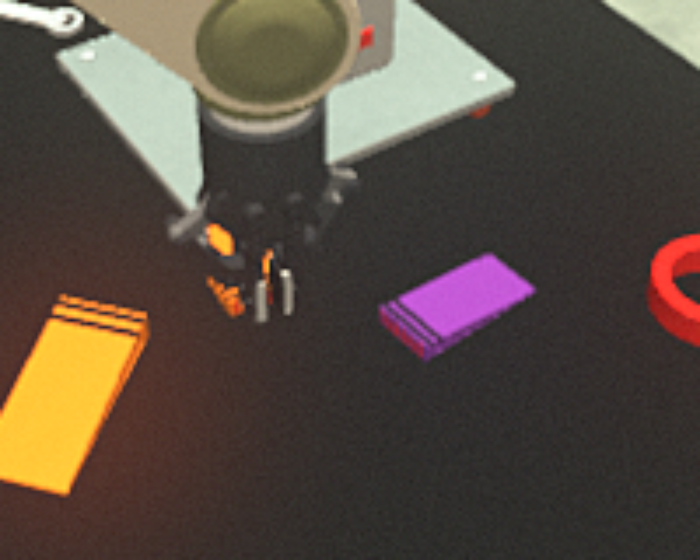

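The shim enters squarely under the plate. The screw is at (270,3), nearly on the shim's midline (u≈274).

Run:
```python
from pose import *
p=env.camera_params('wrist')
im=cv2.imread('pics/w3.png')
print(onz(p,(269.5,2),.037).round(4), 'butt top',onz(p,(275,249),.014).round(4),'edge',onz(p,(275,69),.036).round(4)); st()
```

```text
[0.518  0.0035 0.037 ] butt top [ 0.5102 -0.0796  0.014 ] edge [ 0.5176 -0.014   0.036 ]
t 6.95 p [ 0.5094 -0.0894  0.0208] yaw 83.67 tilt 0.0 F [-0.56  0.99  0.59] w 0.0103
```

```bash
python3 -m inch '[[0.15,0,0,0],[0.15,0,0,0],[0.15,0,0,0],[0.1,0,0,0],[0.1,0,0,0]]' | grep -E 'pos|force'; python3 -m inch '[[0.1,0,0,0],[0.1,0,0,0],[0.1,0,0,0],[0,0,0,0]]' | grep -E 'pos|force'
```

```text
ee_pos: [0.5102, -0.0833, 0.0209]
wrist_force: [-0.6, -6.4, -0.5]
ee_pos: [0.5106, -0.0808, 0.0209]
wrist_force: [-0.5, -8.0, -1.1]
```

```bash
python3 -m inch '[[0.1,0,0,0],[0.1,0,0,0],[0.1,0,0,0],[0,0,0,0]]' | grep -E 'pos|force'
```

```text
ee_pos: [0.511, -0.0783, 0.021]
wrist_force: [-1.1, -10.5, -1.9]
```

```bash
python3 -m inch '[[0.1,0,0,0],[0.1,0,0,0],[0.1,0,0,0],[0,0,0,0]]' | grep -E 'pos|force'
```

```text
ee_pos: [0.5115, -0.0761, 0.0211]
wrist_force: [-1.9, -16.5, -2.5]
```

Contact: the push has risen to 16 N, so I'll stop pushing, look, then back off and test.

```bash
python3 -m inch '[[-0.5,0,0,0],[-1,0,0,0],[-1,0,0,0],[0,0,0,0]]' | grep -E 'pos|force'
python3 - <<'E'
from pose import *
st()
p=env.camera_params('wrist'); cv2.imwrite('pics/w4.png',env.get_image('wrist')[:,:,::-1])
cv2.imwrite('pics/sc4f.png',env.get_image('scene')[:,:,::-1])
cv2.imwrite('pics/sd4f.png',env.get_image('side')[:,:,::-1])
a=np.hstack([cv2.resize(cv2.imread(f'pics/{n}')[140:300,200:400],None,fx=2,fy=2) for n in('sc4f.png','sd4f.png')]);cv2.imwrite('pics/c4.png',a)
E
```

```text
ee_pos: [0.5083, -0.0999, 0.0208]
wrist_force: [-0.1, 0.3, 0.5]
t 9.05 p [ 0.5083 -0.0999  0.0208] yaw 83.6 tilt 0.01 F [-0.1   0.27  0.54] w 0.0105
```

View pics/w4.png

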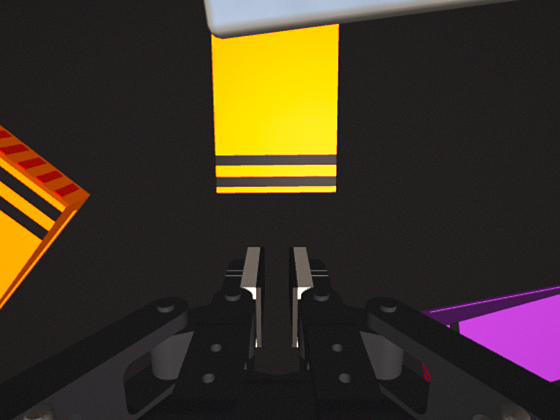

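View pics/c4.png

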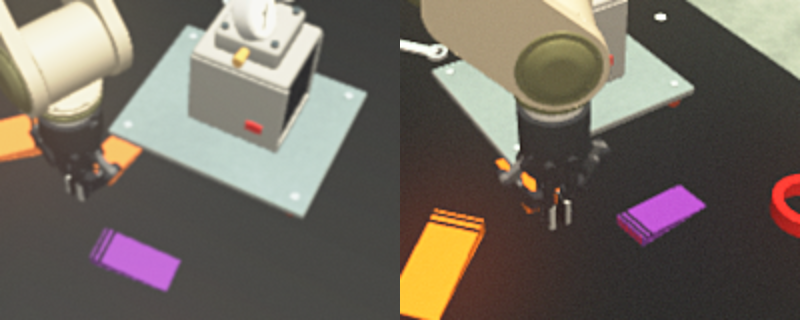

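Run:
```python
from pose import *
p=env.camera_params('wrist')
b=onz(p,(276,191.5),.014); print('butt',b.round(4),'edge',onz(p,(275,31),.036).round(4),'corner',onz(p,(212,37),.036).round(4))
# before
# far screws in scene before/after, to see pump shift
P=env.camera_params('scene')
for n in('scene0','sc4f'):
    g=cv2.cvtColor(cv2.imread(f'pics/{n}.png'),cv2.COLOR_BGR2GRAY).astype(float)
    for u,v in((374.5,187.5),(347.3,238),(296.5,158),(264,202.4)):
        u0,v0=round(u),round(v); w=g[v0-5:v0+6,u0-5:u0+6]; w=np.clip(w-np.median(w)-8,0,None); yy,xx=np.mgrid[v0-5:v0+6,u0-5:u0+6]
        q=((w*xx).sum()/w.sum(),(w*yy).sum()/w.sum()); print(n,np.round(q,2),onz(P,q,.037).round(4)[:2])
```

```text
butt [ 0.512  -0.0654  0.014 ] edge [ 0.5176 -0.0131  0.036 ] corner [ 0.4995 -0.0127  0.036 ]
scene0 [374.01 187.13] [0.7572 0.1992]
scene0 [347.02 237.8 ] [0.7591 0.0086]
scene0 [298.37 159.92] [0.5278 0.191 ]
scene0 [263.5  201.91] [0.5195 0.006 ]
sc4f [374.02 187.15] [0.7572 0.1992]
sc4f [347.05 237.65] [0.7589 0.0091]
sc4f [298.54 159.89] [0.5282 0.1913]
sc4f [263.56 201.63] [0.5192 0.0069]
```

Pump moved under 1 mm. The shim butt is at y≈-0.065, so the foot sits about 21 mm ahead of the shim's middle, on its midline. Next: lift and press on the corner.

```bash
python3 -m inch '[[0,0,-2,0],[0,0,-2.5,0],[0,0,-2.5,0],[0,0,0,0]]' 1 40 | grep -E 'pos|force'; python3 -m inch '[[2.5,0.1,0,0],[2.5,0.1,0,0],[2.5,0.1,0,0],[2.5,0.1,0,0],[0.5,0,0,0]]' | grep -E 'pos|force'; python3 -c "
from pose import *
need(.520,.005,.0505)
cv2.imwrite('pics/w5.png',env.get_image('wrist')[:,:,::-1])
cv2.imwrite('pics/sd5.png',cv2.resize(env.get_image('side')[100:300,160:400,::-1],None,fx=3,fy=3))"
```

```text
ee_pos: [0.5097, -0.099, 0.0937]
wrist_force: [0.0, 0.3, -0.8]
ee_pos: [0.5235, 0.0074, 0.0901]
wrist_force: [0.8, 0.0, -0.4]
t 10.1 p [0.5235 0.0074 0.0901] yaw 83.83 tilt 0.07 F [ 0.77  0.02 -0.42] w 0.0001
tool cm [-0.28 -0.32  3.96]
```

View pics/w5.png

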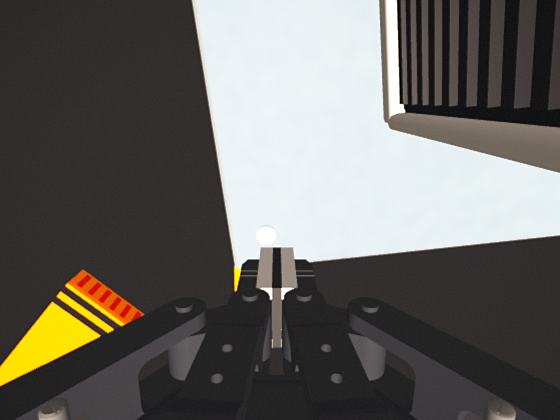

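View pics/sd5.png

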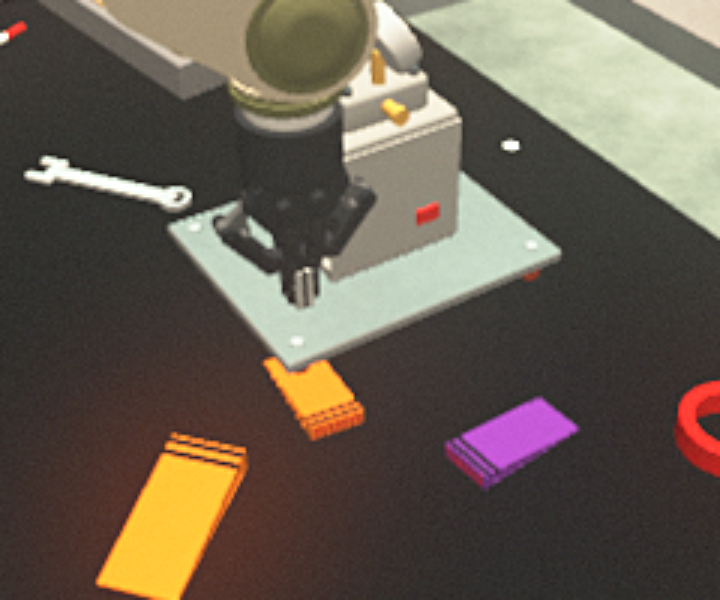

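```bash
python3 -c "
from pose import *
print(onz(env.camera_params('wrist'),(265.8,235),.037))"; python3 -m inch '[[-0.2,-0.3,1,0],[0,0,1.2,0],[0,0,1,0],[0,0,0.3,0],[0,0,0,0]]' | grep -E 'pos|force';  python3 -m inch '[[0,0,0.1,0],[0,0,0.1,0],[0,0,0,0]]' | grep -E 'pos|force'
```

```text
[0.51799589 0.00449266 0.037     ]
ee_pos: [0.5203, 0.0033, 0.0551]
wrist_force: [0.7, -0.7, -0.0]
ee_pos: [0.5207, 0.0035, 0.0539]
wrist_force: [-0.5, -0.0, -0.8]
```

```bash
for i in 1; do python3 -m inch '[[0,0,0.1,0],[0,0,0.1,0],[0,0,0,0],[0,0,0,0]]' | grep -E 'pos|force'; python3 -m inch '[[0,0,0.05,0],[0,0,0.05,0],[0,0,0,0],[0,0,0,0]]' | grep -E 'pos|force'; done
```

```text
ee_pos: [0.5206, 0.0035, 0.0518]
wrist_force: [0.7, -0.5, -0.3]
ee_pos: [0.5206, 0.0035, 0.0508]
wrist_force: [-0.8, 0.5, -0.4]
```

```bash
python3 -m inch '[[0,0,0.05,0],[0,0,0.05,0],[0,0,0,0],[0,0,0,0]]' | grep -E 'pos|force'
```

```text
ee_pos: [0.5206, 0.0035, 0.0498]
wrist_force: [0.3, 0.1, -0.4]
```

```bash
python3 -m inch '[[0,0,0.05,0],[0,0,0.05,0],[0,0,0,0],[0,0,0,0]]' | grep -E 'pos|force'
```

```text
ee_pos: [0.5207, 0.0034, 0.0495]
wrist_force: [-3.0, 0.3, 8.0]
```

```bash
python3 -m inch '[[0,0,0.04,0],[0,0,0,0],[0,0,0,0],[0,0,0,0]]' | grep -E 'pos|force'; python3 -m inch '[[0,0,0.04,0],[0,0,0,0],[0,0,0,0],[0,0,0,0],[0,0,0,0]]' | grep -E 'pos|force';python3 - <<'E'
from pose import *
for i in range(2): st(); env.get_image('wrist')
cv2.imwrite('pics/sc6f.png',env.get_image('scene')[:,:,::-1])
cv2.imwrite('pics/sd6f.png',env.get_image('side')[:,:,::-1])
st()
E
```

```text
ee_pos: [0.5207, 0.0035, 0.0494]
wrist_force: [-3.7, 0.2, 11.1]
ee_pos: [0.5208, 0.0034, 0.0493]
wrist_force: [-6.0, 0.4, 16.2]
t 13.5 p [0.5208 0.0034 0.0493] yaw 83.69 tilt 0.04 F [-5.97  0.36 16.18] w -0.0003
t 13.55 p [0.5208 0.0034 0.0493] yaw 83.69 tilt 0.03 F [-6.41  1.01 15.4 ] w 0.0002
t 13.7 p [0.5208 0.0034 0.0493] yaw 83.69 tilt 0.04 F [-5.33  0.95 16.  ] w -0.0001
```

Run:
```python
from pose import *
def track(a,b,pts):
    A=cv2.imread(f'pics/{a}.png',0);B=cv2.imread(f'pics/{b}.png',0)
    q,s,e=cv2.calcOpticalFlowPyrLK(A,B,np.float32(pts).reshape(-1,1,2),None,winSize=(11,11),maxLevel=0)
    print(a,b,(q[:,0]-np.float32(pts)).round(2).tolist(),s.ravel(),e.ravel().round(1))
sc=[(374,187),(347,238),(381,186),(350,243),(298,153),(327,203)]
track('scene0','sc4f',sc); track('scene0','sc6f',sc)
sd=[(337,181.5),(346,184),(302,171)]
track('side0','sd4f',sd); track('side0','sd6f',sd)
P=env.camera_params('scene');print('1mm up NR px',proj(P,(.518,.005,.037))-proj(P,(.518,.005,.036)),'FL',proj(P,(.757,.199,.037))-proj(P,(.757,.199,.036)))
cv2.imwrite('pics/c6.png',np.hstack([cv2.resize(cv2.imread(f'pics/{n}')[140:300,200:400],None,fx=2,fy=2) for n in('sc6f.png','sd6f.png')]))
```

```text
scene0 sc4f [[-0.15000000596046448, 0.15000000596046448], [0.07999999821186066, -0.27000001072883606], [-0.10000000149011612, 0.1599999964237213], [0.019999999552965164, -0.3199999928474426], [0.17000000178813934, 0.07999999821186066], [0.20999999344348907, -0.07999999821186066]] [1 1 1 1 1 1] [7.4 7.  5.  5.7 4.7 5.4]
scene0 sc6f [[-0.10999999940395355, 0.10999999940395355], [0.14000000059604645, -0.15000000596046448], [-0.05999999865889549, 0.11999999731779099], [0.029999999329447746, -0.25], [0.11999999731779099, 0.03999999910593033], [0.05000000074505806, -0.09000000357627869]] [1 1 1 1 1 1] [5.7 5.6 3.9 4.7 3.3 4.4]
side0 sd4f [[-0.009999999776482582, -0.09000000357627869], [-0.05000000074505806, -0.10000000149011612], [-7.199999809265137, 5.78000020980835]] [1 1 1] [ 1.9  3.1 32.5]
side0 sd6f [[0.03999999910593033, -0.05000000074505806], [-0.019999999552965164, -0.07999999821186066], [-0.019999999552965164, -0.23000000417232513]] [1 1 1] [2.  3.1 2.7]
1mm up NR px [-0.01140725 -0.23676072] FL [ 0.06916527 -0.24078709]
```

View pics/c6.png

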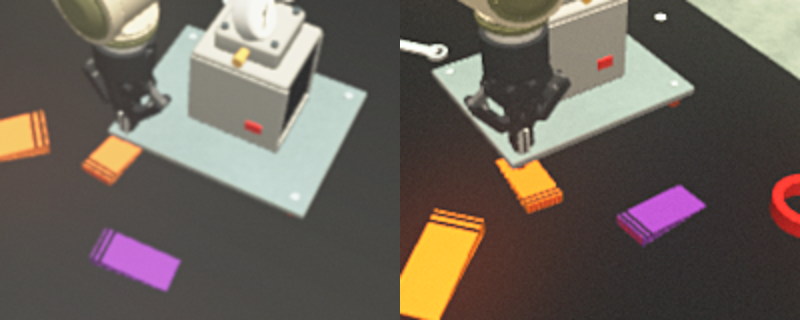

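Run:
```python
from pose import *
A=cv2.imread('pics/scene0.png',0)
for nm,cam,box in(('6f','scene',(292,112,364,216)),('4f','scene',(292,112,364,216)),('6f','side',(262,88,316,192))):
    A=cv2.imread(f'pics/{cam}0.png',0); B=cv2.imread(f'pics/{"sc" if cam=="scene" else "sd"}{nm}.png',0)
    m=np.zeros_like(A); m[box[1]:box[3],box[0]:box[2]]=255
    f=cv2.goodFeaturesToTrack(A,40,.02,6,mask=m)
    q,s,e=cv2.calcOpticalFlowPyrLK(A,B,f,None,winSize=(11,11),maxLevel=0)
    P=env.camera_params(cam)
    J=lambda X,d:(proj(P,np.add(X,d))-proj(P,X))
    for v0,v1 in((85,130),(130,165),(165,217)):
        k=[i for i in range(len(f)) if v0<=f[i,0,1]<v1 and e[i]<10 and s[i]]
        if k: print(nm,cam,v0,v1,len(k),np.median((q-f)[k,0],0).round(2))
    print('1mm x',J((.64,.11,.25),(.001,0,0)).round(2),'1mm y',J((.64,.11,.25),(0,.001,0)).round(2),'z',J((.64,.11,.25),(0,0,.001)).round(2))
```

```text
6f scene 85 130 8 [0.12 0.02]
6f scene 130 165 19 [ 0.2  -0.07]
6f scene 165 217 12 [ 0.16 -0.05]
1mm x [0.4  0.14] 1mm y [ 0.18 -0.25] z [ 0.04 -0.34]
4f scene 85 130 8 [0.15 0.03]
4f scene 130 165 19 [ 0.27 -0.1 ]
4f scene 165 217 12 [ 0.21 -0.04]
1mm x [0.4  0.14] 1mm y [ 0.18 -0.25] z [ 0.04 -0.34]
6f side 85 130 8 [ 0.12 -0.15]
6f side 130 165 6 [-0.03 -0.15]
6f side 165 217 3 [-0.01 -0.24]
1mm x [ 0.36 -0.1 ] 1mm y [-0.22 -0.16] z [-0.01 -0.4 ]
```

The corner held firm: 8 N to 16 N of press moved it only 0.2 mm. The tall parts of the pump moved under 1 mm in both views, so it's level. Fingers are clear of the shim, so I'm handing in.

```bash
python3 -m inch '[[0,0,0,0],[0,0,0,0],[0,0,0,0]]' | grep -E 'time|pos|force'; python3 -c "
from pose import *
print(env.close_job()); st()"
```

```text
time_s: 14.0
ee_pos: [0.5208, 0.0034, 0.0493]
wrist_force: [-5.9, -0.4, 16.1]
the job is handed in; nothing more can be done
None
the job is handed in; nothing more can be done
```

I pushed the smaller orange shim, thin end first, under the worn foot. Then I pressed on the corner screw and handed the job in at 14.0 s with the fingertip still pressing; no verdict is reported.

- **Push:** I stopped when the push on the shim reached about 16 N, a little past first contact (6 N was already showing about 7 mm earlier). The foot sits roughly 21 mm ahead of the shim's middle and close to its midline.
- **Press test:** The corner was held up. Going from 8 N to 16 N lowered the fingertip only about 0.2 mm, so no further push was needed. The final press is 16 N, firmer than the kilo you asked for, with about 6 N of sideways force along x. It is about 3 mm from the corner point.
- **Level and position:** Camera tracking shows the pump shifted by less than about 1 mm. It tilted by an estimated 0.002–0.005 rad, against the 0.01 limit. The side nearest the shim may be up by about 0.7 mm.
- **Not checked:** The level comes from sub-pixel image tracking and the fingertip height. I did not touch another corner to compare.
- **Other things:** Nothing I did came near the tape, coupling or spanner, though I did not measure their positions again at the end.

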